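Reset the angle of the swivel vise

ROBOT

A 7-joint arm with a two-finger parallel gripper is mounted at the origin on a cart in front of the work surface, level with it; the furniture and walls round the work are solid. World frame = base frame: x ahead of the robot, y to its left, z up, the work surface at z = 0. Lengths are in m, angles in rad, forces in N, time in s.
With the tool pointing down it reaches from about 0.425 to 0.8 m from the base axis. Payload 8.3 kg.
Tool frame: the origin (TCP) lies at the very end of the fingers, on their centre line; the grasp point (between the pads) lies 19 mm behind it (ctrl.grip_point_offset is the distance from the TCP to the grasp point, in m); z points along the fingers, y is the line along which they close (so a half turn about z gives the same grasp; the last joint's range is limited). The gripper opens to 85 mm and grips with 20 to 120 N. Pads are 22 mm wide; open, the fingers measure 114 mm over their backs; the gripper's body (76 mm by 85 mm) begins 54 mm behind the grasp point. The pads swing forward as they close: fully open they stand 13 mm farther back than shut.
Start: joints at [-1.378, 0.383, 0.016, 1.37, -0.006, 1.388, -0.046], TCP at [0.158, 0.605, 0.231] pointing down, gripper open.
Joint ranges: [-2.95, 2.95], [-0.25, 2.06], [-1.52, 1.56], [0.18, 2.33], [-1.44, 4.58], [0.02, 2.06], [-3.01, 3.01]. Speed limits (rad/s): [2.39, 2.39, 3.01, 3.01, 3.14, 3.14, 3.14].

INTERFACE

Orientations are given as a rotation vector (axis times angle).
In Python, from cell import ctrl, effector, kin, cams, job_done gives the robot as it stands. Calls block until the motion is done:
- ctrl.goto(position, orientation): joint-space move of the TCP to a pose.
- ctrl.movel(position, v=0.15, attitude=None): straight line of the TCP; attitude=None keeps the orientation; v is the mean speed in m/s.
- ctrl.goto_joints(angles): joint-space move.
- effector.gripper_open() and effector.grab(newtons=None): open the fingers fully, or close them until they stop; newtons is the grip in N (None keeps the last).
- ctrl.sleep(seconds).
- kin.inverse_kinematics(position, orientation): joint angles nearest the present ones, or None.
- ctrl.get_state(): the state.
- cams.camera(name): name is "scene" or "top"; returns (picture, depth): 384x512x3 uint8, red, green, blue; 384x512 float32, m along the optical axis (not along the pixel's ray), 0 where there is no reading.
- cams.camera_model(name): a dict with "camera_matrix" (3x3 intrinsics, pixels), "k1" (the pictures are not rectified: a ray, as slopes to the right and down, at radius r is drawn at 1 + k1 r^2 times it, then the intrinsics apply), "camera_from_world" (4x4, takes a point from world to camera coordinates). Camera axes: x right, y down, z forward; pixel columns grow to the right and rows downward; lengths in m; the calibration is good to about 2 mm. A picture is of the moment at which its call begins. camera_model takes no time and is no camera call.
A pose or a line that the arm cannot do raises ctrl.Unreachable and nothing moves.
- job_done(): hands the job in; it is judged then, once.
Trained networks look in the newest picture that a camera, given by its name, has taken for a name from the list of things; names that differ only in an ending like _2 or _b are one class to them, and where a whole thing is asked for, a point or a joint stands for the part that bears it (a point fixed in the world has none). Each returns a list of dicts, best first, with "confidence" (0 to 1); they miss things now and then, are a little off and sometimes report something else, mostly with a low value. They report only what shows in the picture. A call takes as long as a camera call.
- cams.recognise(query, camera): "at" ([column, row] in pixels, amid what is visible of it).
- cams.regions_of(query, camera): "pixels" (384x512 bool, what is visible of it) and "at" ([column, row] in pixels, amid what is visible of it).
- cams.tip_of(query, camera): "at" ([column, row] in pixels: a listed point, or the origin of a listed thing).
The state is a dict: "time_s": time; "joints": joint angles; "joint_vel": joint speeds; "joint_torque": joint torques, N m; "eef_pos": TCP position; "tool_rot": TCP orientation; "wrist_force": force on the tool from outside, world axes, zero at the start; "torque": the same for the moment, N m; "grip_width": finger opening in m; "gripper_force": force on a finger pad.
Only numpy, scipy, OpenCV 4.12 (cv2) and the standard library are available. Lean on these libraries where they do the work, as an engineer would, in place of code of your own. Each camera call takes 0.05 s, during which the arm holds its last target. There are 200 camera calls.

TASK

Slacken the clamp lever of the small swivel vise, swing the vise round until its pointer stands at the tip of the rider on the scale, and clamp it firmly again at that angle, firm but not overtightened. Do not force the vise round while it is clamped, and leave the loose things about it alone.

Things in the scene. Friction and masses are not known exactly. Their poses are not given: they have to be found in the camera images.
- vise_base: Round grey base of a small bench vise, screwed down, radius 90, 14 high. Origin: centre of its underside, on the vertical swivel axis. A degree scale (ticks 5 degrees apart) runs round its +y side. On its -y side a low bridge (34 wide along base x, top 42 high, 48 to 111 mm from the swivel axis) carries the clamp screw at base point (0, -62).
- vise_head: Swivelling vise: turntable, beam, two jaws holding a wooden block (part of it). Origin on the swivel axis at bench height; -x runs along the beam to its front end. Beam 44 wide, 44 to 70 mm high, from 95 mm ahead to 70 behind the axis; jaws and block within 45 mm of the axis along the beam, 55 either side, top 116 high. Slack, about 4 N on the beam's front end turns it; it stays where left.
- pointer_tip (a point): Tip of the steel pointer on the turntable's edge, on the head's +y side, 81 mm from the swivel axis, 25 high. It starts clockwise (seen from above) of the rider by 0.3 to 1.1 rad: swing the vise anticlockwise (front end towards base -y). The vise turns 0.75 rad either side of the base's yaw. Ahead of the beam a screw end with a cross bar 62 long reaches 113 mm from the axis, 57 high.
- angle_rider: Steel rider on the base's rim (14 wide, 30 high, fixed) with a point towards the axis, marking the wanted angle. Its origin too is on the swivel axis at bench height; its +y points from the axis to the rider. The vise is at the mark when head and rider have the same yaw.
- rider_tip (a point): Inward tip of the rider, 83 mm from the swivel axis, 19 mm high.
- clamp_lever: Clamp lever: level steel rod 9 thick, 52 high, on a vertical screw (origin on its axis, 42 high), turning stiffly. Clockwise from above tightens. It starts clamped; 3 to 6 N at the knob turns it loose, and 0.7 rad anticlockwise frees the vise (end stop after 1.2 rad or more). Slack, the knob needs 7 to 8 N, pushed square to the rod. It stays where it is left.
- lever_knob (a point): Centre of the black ball knob (radius 10) at the lever's end, 80 mm from the screw's axis, 52 high. On tightening it bites further clockwise than at the start by 0.2 to 0.8 rad, depending on the vise's angle, so the bite must be felt: from there the push needed at the knob grows by about 0.8 N each 0.1 rad. (A push on the rod nearer the screw needs more.)
- clamp_pad: Steel pressure pad 26 across that the screw presses on the turntable, hidden under the bridge, not handled. Firmly clamped it presses with 45 to 140 N: a tightening push at the ball, square to the rod, of about 10.5 to 15 N while the lever still moves; 12 to 13 N is right, more than 15 N is overtightened.
- glue_bottle: White glue bottle 50x50x140, loose bystander; origin under its centre.
- tape_measure: Yellow tape measure 66x72x34, loose bystander; origin under its centre.
- driver_red: Red-handled screwdriver 202 long, loose bystander; origin under its middle.
- oil_bottle: Blue oil bottle 40x40x120, loose bystander; origin under its centre.

How it is judged:
On the way, in this order (a step that is already met when the one before it is completed fails the run):
1. the clamp is slackened: the pad no longer presses on the turntable, the vise still where it stood (contact force between clamp_pad and vise_head below 2 N and distance of pointer_tip from where it was at the start of the episode below 0.006 m), for 0.1 s.
2. with the clamp slack, the pointer is swung to the rider (within 2.5 degrees) and rests there (angle between the x axis of vise_head and the x axis of angle_rider, either way round below 0.044 rad and contact force between clamp_pad and vise_head below 2 N and angular speed of vise_head below 0.03 rad/s), for 0.2 s.
At the end, for the whole second after the job is handed in: The pointer stands at the rider within 2.5 degrees, the clamp pad presses on the turntable with more than 45 N, and vise and lever are at rest (angle between the x axis of vise_head and the x axis of angle_rider, either way round below 0.044 rad and contact force between clamp_pad and vise_head above 45 N and angular speed of vise_head below 0.03 rad/s and angular speed of clamp_lever below 0.05 rad/s); the robot touches nothing.
It fails at once if the vise is forced round while clamped (contact force between clamp_pad and vise_head above 40 N and angular speed of vise_head above 0.25 rad/s).
It fails at once if the clamp is overtightened (more than 150 N on the pad) (contact force between clamp_pad and vise_head above 150 N).
It fails at once if a loose bystander is shifted by more than 25 mm (distance of any of glue_bottle, tape_measure, driver_red, oil_bottle from where it was at the start of the episode above 0.025 m).
It also fails if it takes over 72 s, if anything falls off the work surface, if the arm or the gripper's body presses on something with over 40 N, if the wrist force passes 120 N, or if a joint passes its speed limit or range.

## Working session

There is one attempt and no reset: what is moved stays moved. The work goes in short steps, each a Python script; the robot and the scene stay as the last script left them, time stands still between calls to the robot, and variables do not carry over. Pictures are saved under pics/ and viewed, at most 10 in all, crops included, and the job is handed in when it is done.

```bash
ls; mkdir -p pics
cat > h.py <<'E'
import numpy as np, cv2
from cell import ctrl, effector, kin, cams, job_done
from scipy.spatial.transform import Rotation as R
def ray(cam,uv):
    m=cams.camera_model(cam);K=np.array(m["camera_matrix"]);T=np.array(m["camera_from_world"])
    d=np.array([(uv[0]-K[0,2])/K[0,0],(uv[1]-K[1,2])/K[1,1]]);p=d.copy()
    for _ in range(20): p=d/(1+m["k1"]*(p@p))
    Ri=T[:3,:3].T
    return -Ri@T[:3,3], Ri@np.array([p[0],p[1],1])
def atz(cam,uv,z):
    o,d=ray(cam,uv); return o+d*(z-o[2])/d[2]
def snap(cam,name=None):
    im,dp=cams.camera(cam)
    if name: cv2.imwrite("pics/"+name,im[:,:,::-1])
    return im,dp
E
python3 - <<'E'
from h import *
for c in("top","scene"):
    snap(c,c+"0.png")
    for q,z in(("lever_knob",.052),("pointer_tip",.025),("rider_tip",.019)):
        print(c,q,[(np.round(r["at"],1),round(r["confidence"],2),atz(c,r["at"],z).round(4)) for r in cams.tip_of(q,c)[:3]])
    for q,z in(("vise_base",0),("vise_head",0),("clamp_lever",.042),("angle_rider",0),("glue_bottle",0),("tape_measure",0),("driver_red",0),("oil_bottle",0)):
        print(c,q,[(np.round(r["at"],1),round(r["confidence"],2),atz(c,r["at"],z).round(4)) for r in cams.tip_of(q,c)[:2]])
print(ctrl.get_state())
E
```

```text
pics
top lever_knob [(array([351.8, 158.5]), 0.55, array([ 0.6371, -0.0831,  0.052 ]))]
top pointer_tip [(array([255. , 187.3]), 0.9, array([0.5843, 0.1202, 0.025 ]))]
top rider_tip [(array([253.5, 206.9]), 0.43, array([0.5428, 0.1244, 0.019 ]))]
top vise_base [(array([292.1, 189. ]), 0.81, array([0.5811, 0.0398, 0.    ]))]
top vise_head [(array([292.6, 192.5]), 0.74, array([0.5734, 0.0389, 0.    ]))]
top clamp_lever [(array([318.2, 184.8]), 0.77, array([ 0.5848, -0.0127,  0.042 ]))]
top angle_rider [(array([292.2, 192.6]), 0.61, array([0.5732, 0.0398, 0.    ]))]
top glue_bottle [(array([213.7, 152.1]), 0.96, array([0.6671, 0.2107, 0.    ]))]
top tape_measure [(array([211.8, 228.2]), 0.9, array([0.4994, 0.2169, 0.    ])), (array([289.3, 190.7]), 0.22, array([0.5775, 0.046 , 0.    ]))]
top driver_red [(array([342.8, 268.8]), 0.91, array([ 0.4059, -0.0648,  0.    ]))]
top oil_bottle [(array([287. , 108.4]), 0.64, array([ 0.7616,  0.0461, -0.    ]))]
scene lever_knob [(array([337.2, 224.8]), 0.63, array([ 0.6474, -0.0826,  0.052 ]))]
scene pointer_tip []
scene rider_tip []
scene vise_ba
[... 598 characters left out ...]
: 1.2, 'joints': array([-1.37790469,  0.38341428,  0.01639038,  1.37008504, -0.00629776,
        1.38820293, -0.04649265]), 'joint_vel': array([-0.0013582 ,  0.00241028, -0.00187322,  0.0018932 , -0.00018588,
       -0.00027246,  0.00108895]), 'joint_torque': array([-3.48741087e-04, -6.27354026e+01,  8.42792038e-01, -3.72089303e+01,
        1.63641502e-02,  2.89683376e-03,  2.12604266e-05]), 'eef_pos': array([0.15807865, 0.60466565, 0.23127716]), 'tool_rot': array([-4.00595589e-01, -3.11588035e+00,  8.53170746e-05]), 'wrist_force': array([ 0.46654235,  0.36262111, -0.17519504]), 'torque': array([-0.06129971,  0.01535554, -0.0149513 ]), 'gripper_force': 0.0, 'grip_width': 0.08533179160400883}
```

Run:
```python
import cv2
a=cv2.imread("pics/top0.png");b=cv2.imread("pics/scene0.png")
cv2.imwrite("pics/a.png",cv2.resize(a[90:290,190:400],(800,762))[:600*1][:600] if 0 else cv2.resize(a[85:285,180:420],(720,600),interpolation=cv2.INTER_CUBIC))
cv2.imwrite("pics/b.png",cv2.resize(b[140:320,190:400],(700,600),interpolation=cv2.INTER_CUBIC))
```

```text
(no output)
```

View pics/a.png

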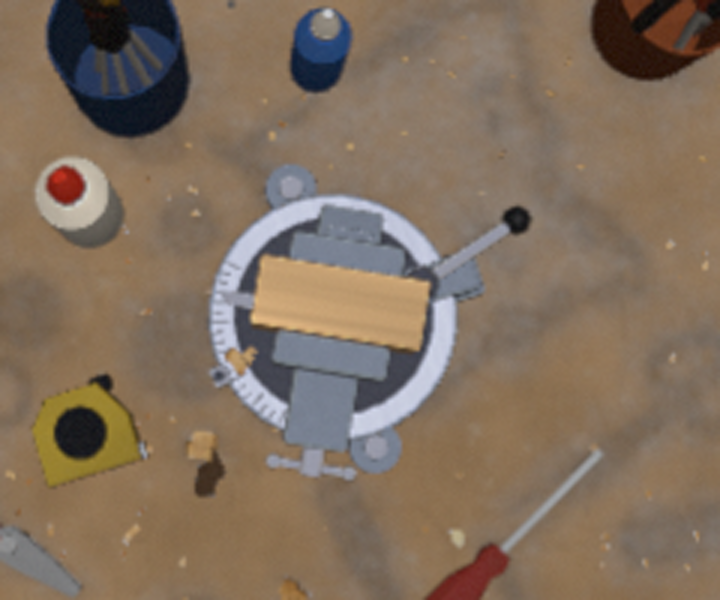

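View pics/b.png

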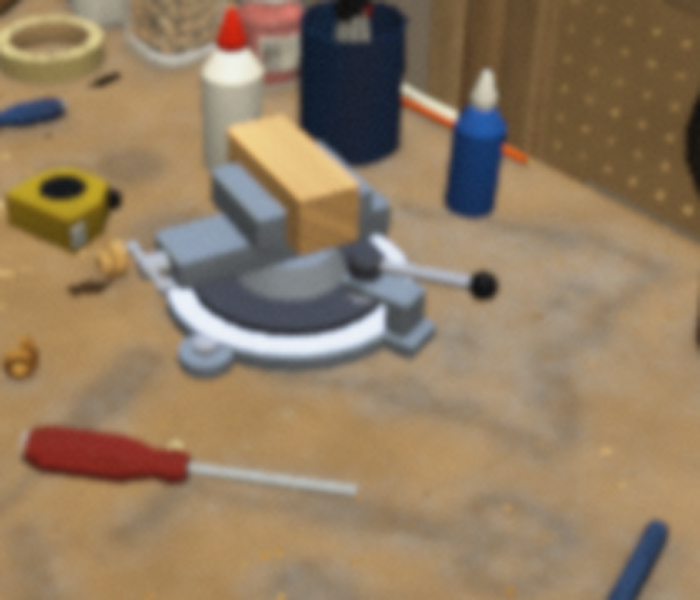

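The top view shows the vise with its front towards the robot. In the crop, the pointer is at about (230,298), the rider at (220,375), and the knob at (516,218) on the up-right. The lever has clear space around it. Next I'll refine the axis, rider angle and lever screw.

```bash
cat >> h.py <<'E'
def avg(q,cam,z,n=5):
    P=[]
    for _ in range(n):
        cams.camera(cam); r=cams.tip_of(q,cam)
        if r: P.append(atz(cam,r[0]["at"],z)[:2])
    return (np.median(P,0),np.std(P,0),len(P)) if P else None
def project(cam,P):
    m=cams.camera_model(cam);K=np.array(m["camera_matrix"]);T=np.array(m["camera_from_world"])
    p=P@T[:3,:3].T+T[:3,3]; s=p[:,:2]/p[:,2:]; s=s*(1+m["k1"]*(s**2).sum(1,keepdims=True))
    return s*[K[0,0],K[1,1]]+[K[0,2],K[1,2]]
def ortho(im,c,half,z,res=.0004):
    n=int(2*half/res); i,j=np.mgrid[:n,:n]
    P=np.stack([c[0]+half-i*res,c[1]+half-j*res,np.full(i.shape,z)],-1).reshape(-1,3)
    uv=project("top",P).astype(np.float32).reshape(n,n,2)
    return cv2.remap(im,uv[...,0],uv[...,1],cv2.INTER_CUBIC)
E
python3 - <<'E'
from h import *
for q,z in(("vise_base",0),("vise_head",0),("angle_rider",0),("rider_tip",.019),("pointer_tip",.025),("lever_knob",.052),("clamp_lever",.042)):
    print(q,avg(q,"top",z,4))
im,dp=snap("top")
# ring fit: outer white boundary at z=.014
o=ortho(im,(.576,.0395),.12,.014)
hsv=cv2.cvtColor(o,cv2.COLOR_RGB2HSV); m=((hsv[...,2]>165)&(hsv[...,1]<45)).astype(np.uint8)
m=cv2.morphologyEx(m,cv2.MORPH_OPEN,np.ones((5,5)))
pts=[]
for a in np.radians(np.arange(0,360,3)):
    r=np.arange(70,105,.25)/1000; x=(300-r*np.cos(a)/.0004).astype(int); y=(300-r*np.sin(a)/.0004).astype(int)
    k=np.where(m[x,y])[0]
    if len(k): pts.append([.576+r[k[-1]]*np.cos(a),.0395+r[k[-1]]*np.sin(a)])
pts=np.array(pts)
from scipy.optimize import least_squares
f=least_squares(lambda p:np.hypot(*(pts-p[:2]).T)-p[2],[.576,.0395,.09],loss="soft_l1",f_scale=.001)
print("ring",f.x,len(pts),np.median(abs(f.fun)))
g=ortho(im,f.x[:2],.12,.019)
cv2.imwrite("pics/c.png",g[:,:,::-1])
E
```

```text
vise_base (array([0.57945352, 0.04309079]), array([0.00275351, 0.00077556]), 4)
vise_head (array([0.57509981, 0.04484992]), array([0.00741201, 0.03423422]), 4)
angle_rider (array([0.53282219, 0.0757542 ]), array([0.12394911, 0.14192855]), 2)
rider_tip (array([0.55416307, 0.08251714]), array([0.03173238, 0.0678493 ]), 4)
pointer_tip (array([0.5907435 , 0.12317377]), array([0.00240737, 0.0017771 ]), 4)
lever_knob (array([ 0.64152921, -0.08432618]), array([0.00065227, 0.00144586]), 4)
clamp_lever (array([ 0.58830423, -0.0152482 ]), array([0.00276614, 0.00381699]), 4)
ring [0.57747201 0.04363082 0.08762353] 106 0.00021751218281508555
```

View pics/c.png

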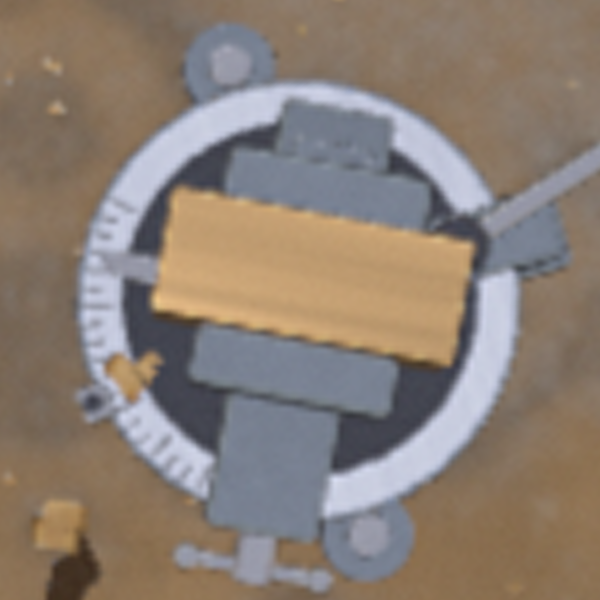

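The ortho view (0.4 mm/px, centred on the axis at (0.5775,0.0436)) shows the pointer at about (95,254) and the rider at about (95,402). A chip covers the rider's tip. That puts the head yaw at about -0.2, the rider at about +0.46 and the base at about 0.26. The lever angle is about -0.95. Before moving I'll check reachability.

```bash
cat >> h.py <<'E'
AX=np.array([.5775,.0436]); SC=np.array([.5934,-.0163])
def att(psi): return (R.from_euler("z",psi)*R.from_euler("x",np.pi)).as_rotvec()
def arcpose(th,side,off,z,flip,r=.080):
    "finger centre beside the rod; side=-1: clockwise side (pushes anticlockwise)"
    u=np.array([np.cos(th),np.sin(th)]);t=np.array([-u[1],u[0]])
    return np.r_[SC+u*r+t*side*off,z],att(th+np.pi/2+flip)
E
python3 - <<'E'
from h import *
for flip in(0,np.pi/2,np.pi,-np.pi/2):
  for th in np.arange(0.1,-2.5,-.4):
    for side in(-1,1):
        p,a=arcpose(th,side,.03,.047,flip); q=kin.inverse_kinematics(p,a)
        if side>0 or th>-1.2: print(round(flip,2),round(th,2),side,None if q is None else np.round(q,2))
E
```

```text
0 0.1 -1 [-0.46  0.74  0.73  1.45 -0.51  1.15  0.45]
0 0.1 1 [-0.5   0.69  0.64  1.47 -0.44  1.12  0.32]
0 -0.3 -1 [-0.5   0.77  0.87  1.5  -0.61  1.17  0.17]
0 -0.3 1 [-0.47  0.73  0.69  1.44 -0.48  1.14 -0.01]
0 -0.7 -1 [-0.56  0.78  0.99  1.57 -0.69  1.18 -0.12]
0 -0.7 1 [-0.48  0.76  0.79  1.46 -0.56  1.16 -0.31]
0 -1.1 -1 [-0.57  0.72  0.99  1.66 -0.65  1.13 -0.5 ]
0 -1.1 1 [-0.53  0.78  0.93  1.51 -0.66  1.18 -0.59]
0 -1.5 1 [-0.57  0.79  1.02  1.59 -0.71  1.18 -0.9 ]
0 -1.9 1 [-0.64  0.79  1.13  1.68 -0.77  1.18 -1.21]
0 -2.3 1 [-0.77  0.91  1.35  1.78 -0.94  1.27 -1.47]
1.57 0.1 -1 [-0.43  0.72  0.68  1.45 -0.48  1.14  2.  ]
1.57 0.1 1 [-0.46  0.68  0.57  1.47 -0.39  1.11  1.85]
1.57 -0.3 -1 [-0.48  0.75  0.83  1.49 -0.58  1.16  1.72]
1.57 -0.3 1 [-0.46  0.72  0.67  1.44 -0.47  1.14  1.55]
1.57 -0.7 -1 [-0.5   0.73  0.89  1.57 -0.61  1.14  1.4 ]
1.57 -0.7 1 [-0.49  0.76  0.8   1.46 -0.57  1.16  1.27]
1.57 -1.1 -1 [-0.55  0.7   0.96  1.66 -0.63  1.12  1.05]
1.57 -1.1 1 [-0.52  0.77  0.9   1.51 -0.64  1.17  0.97]
1.57 -1.5 1 [-0.55  0.76  0.98  1.59 -0.68  1.16  0.65]
1.57 -1.9
[... 649 characters left out ...]
55  1.09  1.78]
3.14 -2.3 1 [-0.56  0.58  0.9   1.77 -0.52  1.05  1.38]
-1.57 0.1 -1 [-0.5   0.76  0.8   1.45 -0.57  1.17 -1.08]
-1.57 0.1 1 [-0.55  0.72  0.71  1.47 -0.5   1.14 -1.21]
-1.57 -0.3 -1 [-0.62  0.91  1.13  1.5  -0.84  1.27 -1.26]
-1.57 -0.3 1 [-0.68  0.93  1.13  1.45 -0.85  1.29 -1.35]
-1.57 -0.7 -1 [-0.68  1.04  1.35  1.57 -1.03  1.38 -1.49]
-1.57 -0.7 1 [-0.7   1.09  1.35  1.47 -1.06  1.42 -1.6 ]
-1.57 -1.1 -1 [-0.71  0.99  1.35  1.66 -0.99  1.33 -1.85]
-1.57 -1.1 1 [-0.68  1.07  1.35  1.52 -1.05  1.4  -1.94]
-1.57 -1.5 1 [-0.69  1.03  1.35  1.59 -1.02  1.37 -2.28]
-1.57 -1.9 1 [ 0.94  0.92 -1.29  1.61  0.91  1.33  2.32]
-1.57 -2.3 1 [-0.49  0.54  0.79  1.77 -0.44  1.02  2.88]
```

```bash
cat >> h.py <<'E'
def tang(th): return np.array([-np.sin(th),np.cos(th)])
def S(): return ctrl.get_state()
def knobang(p,side,off=.021):
    "lever angle from the finger's actual position in contact"
    d=p[:2]-SC; rr=np.hypot(*d); return np.arctan2(d[1],d[0])-side*np.arcsin(off/rr)
E
python3 - <<'E'
from h import *
effector.grab(20)
th=-.955
p,a=arcpose(th,-1,.045,.25,0); ctrl.goto(p,a)
p,a=arcpose(th,-1,.045,.047,0); ctrl.movel(p,v=.2)
s=S(); f0=s["wrist_force"]; print(s["time_s"],s["eef_pos"]-p,f0,s["grip_width"])
for off in np.arange(.035,.005,-.003):
    p,a=arcpose(th,-1,off,.047,0); ctrl.movel(p,v=.03)
    s=S(); F=s["wrist_force"]-f0; print(round(off,3),F.round(2),round(-F[:2]@tang(th),2),(s["eef_pos"]-p).round(4))
    if abs(F[:2]@tang(th))>1.5: break
print(s["time_s"])
E
```

```text
8.9333 [ 0.00086248 -0.00033081  0.00129503] [ 0.11981845  0.38969682 -0.83409518] -5.192543374260367e-05
0.035 [0.21 0.37 1.12] -0.38 [0.0001 0.0002 0.    ]
0.032 [ 1.2  -0.81  0.73] -0.51 [ 0.0001  0.0002 -0.    ]
0.029 [ 0.24  0.04 -0.1 ] -0.22 [ 0.0002  0.0002 -0.0001]
0.026 [-0.74 -0.11  0.59] 0.67 [ 0.0002  0.0002 -0.    ]
0.023 [-0.16 -0.63 -0.33] 0.5 [ 0.0002  0.0003 -0.    ]
0.02 [-0.66 -1.83  1.61] 1.59 [ 0.     -0.0003 -0.    ]
10.6667
```

Run:
```python
from h import *
f0=np.array([.2,.1,-.3])
for th in np.linspace(-.955,.0,9)[1:]:
    p,a=arcpose(th,-1,.0205,.047,0); ctrl.movel(p,v=.06,attitude=a)
    s=S(); F=s["wrist_force"]-f0; print(round(th,3),F.round(2),round(-F[:2]@tang(th),2),(s["eef_pos"]-p).round(4))
p,a=arcpose(th,-1,.03,.047,0); ctrl.movel(p,v=.06)
p[2]=.17; ctrl.movel(p,v=.25)
# to the beam's +y side, front; head yaw -0.2
yaw=-.2; P=AX+R.from_euler("z",yaw).as_matrix()[:2,:2]@np.array([-.080,.055])
q=att(yaw+np.pi/2)
try: print(kin.inverse_kinematics(np.r_[P,.17],q), kin.inverse_kinematics(np.r_[P,.05],q))
except Exception as e: print(e)
print(S()["time_s"])
snap("top","d_raw.png"); im,_=snap("top")
for q,z in(("lever_knob",.052),("pointer_tip",.025)): print(q,avg(q,"top",z,2))
cv2.imwrite("pics/d.png",ortho(im,AX,.12,.03)[:,:,::-1])
```

```text
-0.836 [-0.49 -4.25  0.5 ] 3.22 [-0.0001 -0.0007 -0.    ]
-0.716 [-0.32 -4.9  -0.18] 3.9 [-0.0001 -0.0011  0.0001]
-0.597 [-0.52 -5.1   0.68] 4.51 [-0.     -0.0015  0.0001]
-0.478 [ 0.55 -6.73 -0.95] 5.72 [ 0.0001 -0.0018  0.0002]
-0.358 [ 1.78 -7.84 -1.35] 6.72 [ 0.0004 -0.0021  0.0003]
-0.239 [ 1.73 -6.45 -0.15] 5.86 [ 0.0007 -0.0021  0.0005]
-0.119 [ 2.04 -6.68  0.53] 6.39 [ 0.0009 -0.002   0.0006]
0.0 [ 3.6  -6.08 -0.12] 6.08 [ 0.0012 -0.0017  0.0007]
[-0.84520483  0.22921378  0.65967595  1.76517855 -0.15008517  1.19794973
 -0.34329012] [-0.79519797  0.38350096  0.62342627  1.89174392 -0.27168268  0.95106031
 -0.2466526 ]
14.1417
lever_knob (array([ 0.67579999, -0.01861695]), array([0.00126279, 0.00035596]), 2)
pointer_tip (array([0.58896414, 0.12669171]), array([0.00068369, 0.00169612]), 2)
```

View pics/d_raw.png

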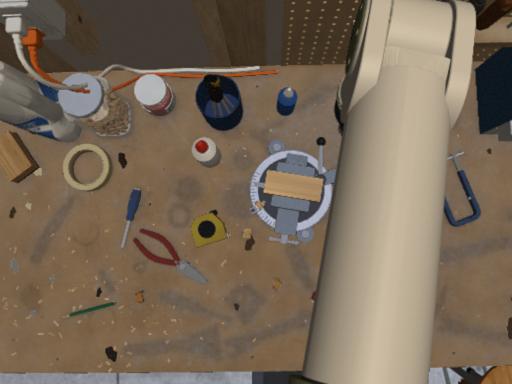

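The picture shows the lever pointing along +x (knob at (321,141)), with the vise still where it was. Next I'll swing the head most of the way, then look again.

```bash
cat >> h.py <<'E'
def headpose(yaw,off,z,side=1,x=-.080):
    M=R.from_euler("z",yaw).as_matrix()[:2,:2]
    return np.r_[AX+M@np.array([x,side*off]),z],att(yaw+np.pi/2)
E
python3 - <<'E'
from h import *
p,a=headpose(-.2,.055,.17); ctrl.goto(p,a)
p,a=headpose(-.2,.055,.048); ctrl.movel(p,v=.2)
f0=S()["wrist_force"]
for yaw in [-.2,-.09,.02,.13,.24,.32,.39]:
    p,a=headpose(yaw,.034,.048); ctrl.movel(p,v=.06,attitude=a)
    s=S(); F=s["wrist_force"]-f0; print(yaw,F.round(2),(s["eef_pos"]-p).round(4))
p,a=headpose(.39,.05,.048); ctrl.movel(p,v=.08)
p[2]=.17; ctrl.movel(p,v=.25)
p2,a2=headpose(.39,-.13,.2); ctrl.goto(p2,a2)
print(S()["time_s"])
im,_=snap("top"); 
for q,z in(("rider_tip",.019),("pointer_tip",.025)): print(q,avg(q,"top",z,3))
g=ortho(im,AX,.12,.022); cv2.imwrite("pics/e_full.png",g[:,:,::-1])
cv2.imwrite("pics/e.png",cv2.resize(g[220:520,20:320],(600,600))[:,:,::-1])
E
```

```text
-0.2 [ 0.18 -0.07  0.66] [ 0.0001 -0.0004  0.0003]
-0.09 [-0.77 -0.15 -0.47] [-0.      0.      0.0001]
0.02 [-0.1  -0.53 -0.57] [-0.  0. -0.]
0.13 [ 0.11 -0.58  0.29] [-0.     -0.0001 -0.0001]
0.24 [ 0.28 -0.01  0.1 ] [ 0.     -0.0001 -0.    ]
0.32 [-0.12 -0.48 -0.7 ] [ 0.     -0.0001 -0.    ]
0.39 [0.38 0.23 0.15] [ 0.     -0.0001 -0.    ]
20.3083
rider_tip (array([0.54265011, 0.12135949]), array([0.00367262, 0.0024401 ]), 3)
pointer_tip (array([0.54338413, 0.11694995]), array([0.00091903, 0.00187457]), 3)
```

View pics/e_full.png

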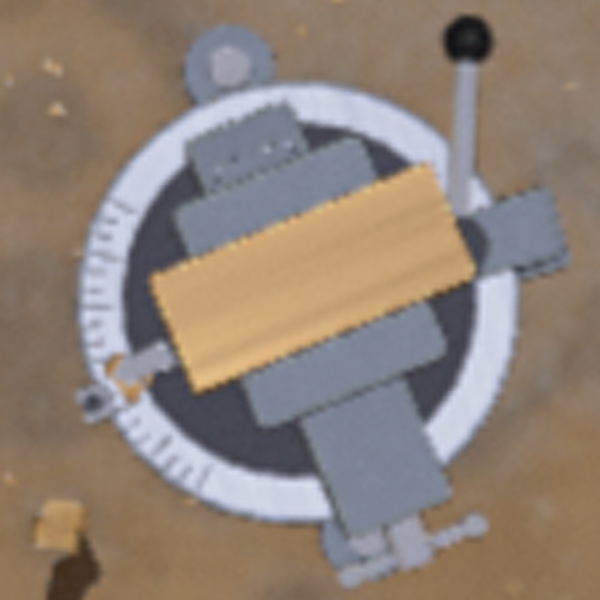

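The head has swung to a yaw of about 0.39. The pointer runs from (170,352) to (118,375), just short of the rider at (97,402). I'll zoom in for the exact rider angle.

Run:
```python
import cv2
from h import *
im,_=snap("top")
g=ortho(im,AX,.12,.025,.0002)  # 1200 px
cv2.imwrite("pics/f.png",cv2.resize(g[620:920,120:420],(600,600),interpolation=cv2.INTER_CUBIC)[:,:,::-1])
# rays from the axis: predicted pixel of centreline points, for the two tips
for yaw in(.38,.42,.46,.5):
    out=[]
    for r,z in((.060,.025),(.081,.025),(.083,.019),(.095,.030)):
        P=np.r_[AX+r*np.array([-np.sin(yaw),np.cos(yaw)]),z]; uv=project("top",P[None])[0]; w=atz("top",uv,.025)
        out.append((round((((AX[1]+.12-w[1])/.0002)-120)*2),round((((AX[0]+.12-w[0])/.0002)-620)*2)))
    print(yaw,out)
```

```text
0.38 [(403, 183), (208, 260), (191, 271), (76, 310)]
0.42 [(412, 205), (220, 290), (204, 302), (91, 345)]
0.46 [(422, 226), (234, 320), (218, 332), (107, 379)]
0.5 [(433, 248), (249, 348), (233, 361), (124, 413)]
```

View pics/f.png

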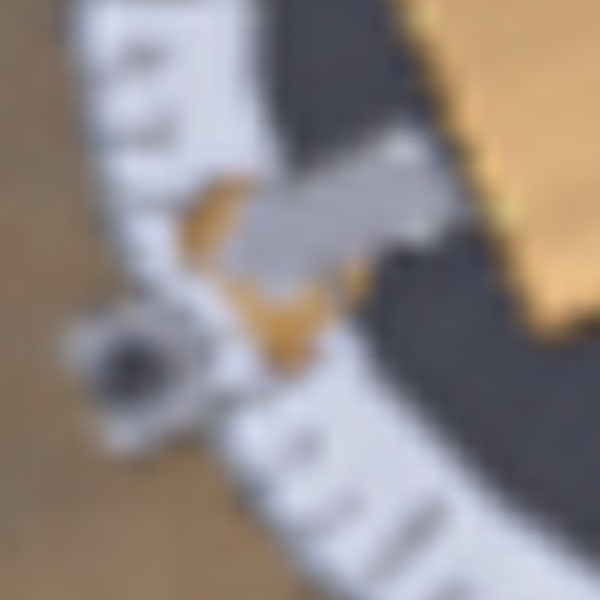

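The pointer centreline fits a yaw of about 0.387. The rider (hole at (130,368), tip near (205,343)) fits about 0.466. I'll push to 0.467.

Run:
```python
from h import *
p,a=headpose(.39,.052,.17); ctrl.goto(p,a)
p[2]=.048; ctrl.movel(p,v=.2)
p,a=headpose(.40,.036,.048); ctrl.movel(p,v=.06)
p,a=headpose(.468,.034,.048); ctrl.movel(p,v=.03,attitude=a)
ctrl.sleep(.3)
p,a=headpose(.468,.05,.048); ctrl.movel(p,v=.08)
p[2]=.17; ctrl.movel(p,v=.25)
p,a=arcpose(0,1,.035,.17,0); ctrl.goto(p,a)
print(S()["time_s"])
im,_=snap("top")
for q,z in(("rider_tip",.019),("pointer_tip",.025),("lever_knob",.052)): print(q,avg(q,"top",z,2))
g=ortho(im,AX,.12,.025,.0002)
cv2.imwrite("pics/g.png",cv2.resize(g[620:920,120:420],(600,600),interpolation=cv2.INTER_CUBIC)[:,:,::-1])
```

```text
25.4583
rider_tip (array([0.65251046, 0.08146183]), array([0.10817095, 0.03370742]), 2)
pointer_tip (array([0.53519245, 0.11542506]), array([0.0014382 , 0.00252094]), 2)
lever_knob None
```

View pics/g.png

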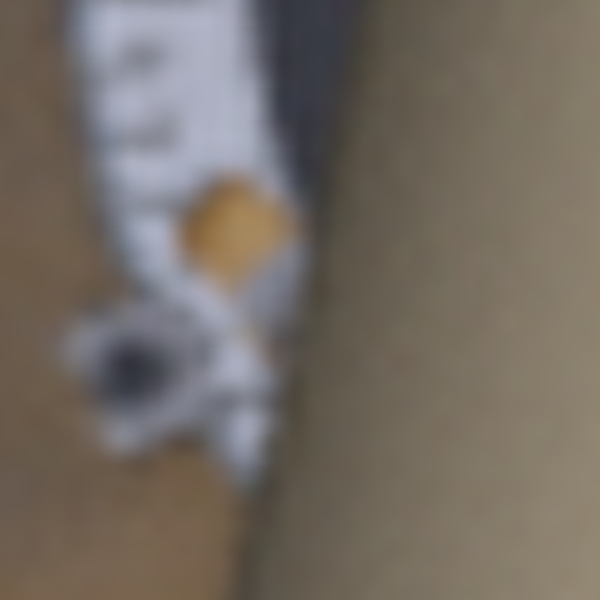

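The arm hides most of the pointer, so I'll move aside and look again before clamping.

Run:
```python
from h import *
p2,a2=headpose(.39,-.13,.2); ctrl.goto(p2,a2)
im,_=snap("top"); print(S()["time_s"])
print(avg("lever_knob","top",.052,2),avg("pointer_tip","top",.025,2))
g=ortho(im,AX,.12,.025,.0002)
cv2.imwrite("pics/i.png",cv2.resize(g[620:920,120:420],(600,600),interpolation=cv2.INTER_CUBIC)[:,:,::-1])
```

```text
26.9
(array([ 0.67760441, -0.01857403]), array([0.00455358, 0.00015488]), 2) (array([0.53885331, 0.11268972]), array([0.00274749, 0.0008024 ]), 2)
```

View pics/i.png

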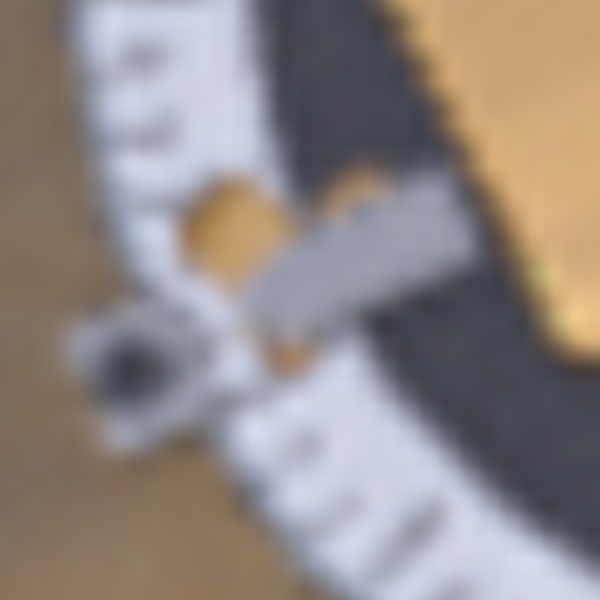

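The pointer's centreline, from (450,215) to (265,305), extends exactly through the rider's hole at (130,368), so it's aligned. Now to tighten.

```bash
cat >> h.py <<'E'
def tighten(ths,f0,v,stop=99):
    for th in ths:
        p,a=arcpose(th,1,.0205,.047,0); ctrl.movel(p,v=v,attitude=a)
        fs=[];
        for _ in range(3):
            s=S(); fs.append(s["wrist_force"]-f0); ctrl.sleep(.02)
        t=tang(th); F=np.mean(fs,0); e=s["eef_pos"]-p
        print(round(th,3),"act",round(knobang(s["eef_pos"],1,.0205),3),"T",round(F[:2]@t,2),np.round([f[:2]@t for f in fs],1),"N",round(F[:2]@[np.cos(th),np.sin(th)],2),"Fz",round(F[2],1),"t",round(s["time_s"],2))
        if F[:2]@t>stop: break
    return th
E
python3 - <<'E'
from h import *
p,a=arcpose(0,1,.04,.17,0); ctrl.goto(p,a)
p[2]=.047; ctrl.movel(p,v=.2); ctrl.sleep(.1)
fs=[]
for _ in range(6): fs.append(S()["wrist_force"]); ctrl.sleep(.02)
f0=np.mean(fs,0); np.save("f0.npy",f0); print(f0,np.std(fs,0))
p,a=arcpose(0,1,.024,.047,0); ctrl.movel(p,v=.06)
tighten(np.arange(-.1,-1.06,-.12),f0,.07)
E
```

```text
[-0.23202602 -0.05362011 -0.17398715] [0.47457526 0.40360027 0.79557187]
-0.1 act -0.089 T 3.03 [2.3 3.9 2.9] N 1.14 Fz -0.4 t 29.78
-0.22 act -0.206 T 4.49 [3.5 4.4 5.6] N -0.18 Fz -0.3 t 30.12
-0.34 act -0.334 T 4.1 [4.4 3.9 4. ] N -1.66 Fz -0.4 t 30.47
-0.46 act -0.459 T 2.48 [2.2 2.6 2.7] N -2.17 Fz -0.9 t 30.81
-0.58 act -0.579 T 3.44 [3.5 3.3 3.6] N -1.32 Fz -1.3 t 31.15
-0.7 act -0.7 T 2.97 [3.4 2.8 2.7] N -1.36 Fz -0.9 t 31.49
-0.82 act -0.82 T 3.25 [3.  3.8 2.9] N -1.72 Fz -0.8 t 31.83
-0.94 act -0.939 T 3.0 [3.5 3.1 2.4] N -1.56 Fz -0.5 t 32.17
-1.06 act -1.056 T 3.52 [3.4 3.7 3.5] N -1.93 Fz 0.0 t 32.52
```

```bash
cat >> h.py <<'E'
def creep(th0,th1,f0,v=.012,st=.025,stop=99,off=.0205):
    out=[]
    n=int(round(abs(th1-th0)/st))
    for th in np.linspace(th0,th1,n+1)[1:]:
        p,a=arcpose(th,1,off,.047,0); ctrl.movel(p,v=v,attitude=a)
        s=S(); F=s["wrist_force"]-f0; T=F[:2]@tang(th); out.append((th,knobang(s["eef_pos"],1,off),T))
        if len(out)>2 and np.mean([o[2] for o in out[-3:]])>stop: break
    print(np.round(out,3).tolist(),round(s["time_s"],2)); return out
E
python3 - <<'E'
from h import *
f0=np.load("f0.npy")
creep(-1.06,-1.12,f0,v=.012,st=.02)
creep(-1.12,-1.18,f0,v=.04,st=.06)
creep(-1.18,-1.19,f0,v=.012,st=.005)
E
```

```text
[[-1.08, -1.065, 6.792], [-1.1, -1.082, 6.339], [-1.12, -1.101, 7.13]] 33.41
[[-1.18, -1.165, 5.88]] 33.68
[[-1.185, -1.166, 6.668], [-1.19, -1.168, 7.807]] 34.18
```

Run:
```python
from h import *
f0=np.load("f0.npy")
creep(-1.19,-1.85,f0,v=.015,st=.03,stop=9.3)
```

```text
[[-1.22, -1.198, 7.696], [-1.25, -1.228, 8.175], [-1.28, -1.257, 7.823], [-1.31, -1.286, 8.044], [-1.34, -1.315, 7.75], [-1.37, -1.344, 8.489], [-1.4, -1.373, 8.85], [-1.43, -1.403, 8.556], [-1.46, -1.431, 8.915], [-1.49, -1.461, 9.132], [-1.52, -1.49, 9.31], [-1.55, -1.519, 9.518]] 37.98
```

The bite was at about -1.32 rad, and from there the force grows as described. Continuing to about 12.2 N.

Run:
```python
from h import *
f0=np.load("f0.npy")
creep(-1.55,-1.93,f0,v=.015,st=.03,stop=11.9)
```

```text
[[-1.579, -1.548, 9.891], [-1.608, -1.577, 10.21], [-1.638, -1.604, 10.924], [-1.667, -1.633, 11.058], [-1.696, -1.661, 10.447], [-1.725, -1.689, 10.418], [-1.755, -1.717, 11.986], [-1.784, -1.746, 11.906], [-1.813, -1.773, 11.865]] 40.76
```

Run:
```python
from h import *
f0=np.load("f0.npy")
creep(-1.813,-1.853,f0,v=.015,st=.02)
p,a=arcpose(-1.853,1,.04,.047,0); ctrl.movel(p,v=.06)
p[2]=.2; ctrl.movel(p,v=.2)
p2,a2=headpose(.39,-.16,.22); ctrl.goto(p2,a2)
im,_=snap("top"); print(S()["time_s"])
print(avg("lever_knob","top",.052,2),avg("pointer_tip","top",.025,2))
g=ortho(im,AX,.12,.025,.0002)
cv2.imwrite("pics/k.png",cv2.resize(g[620:920,120:420],(600,600),interpolation=cv2.INTER_CUBIC)[:,:,::-1])
```

```text
[[-1.833, -1.792, 12.638], [-1.853, -1.812, 12.573]] 41.27
44.4917
(array([ 0.57807239, -0.09379776]), array([0.00026377, 0.00207892]), 2) (array([0.53965971, 0.12022293]), array([0., 0.]), 1)
```

View pics/k.png

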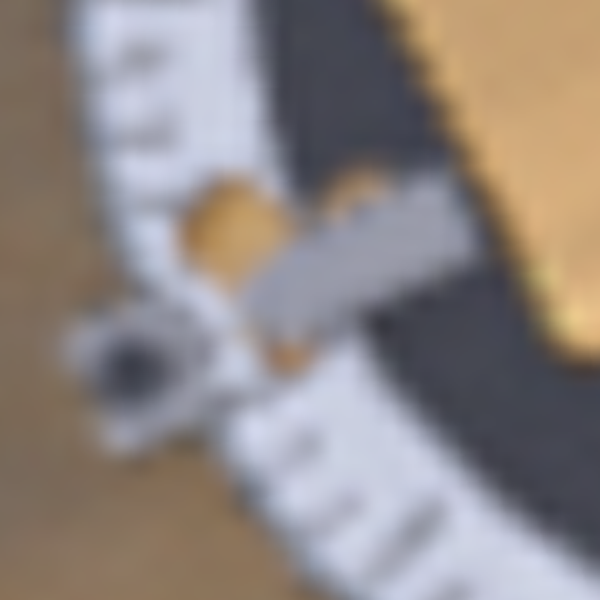

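The pointer hasn't moved: it still lines up with the rider's hole at (130,368). The lever was clamped with a push of about 12.6 N, so I'm handing in.

```bash
python3 -c "
from h import *
print(job_done())"
```

```text
the job is handed in; nothing more can be done
None
```

The vise was slackened, swung to the rider and re-clamped with a push of about 12.6 N; the last picture showed the pointer lined up with the rider, and I handed the job in after about 45 s (no verdict was returned).

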